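# Prove a weld fixture's toggle clamp on a channel offcut

## Task

Two identical weld fixtures stand on the table, and only one has a steel channel lying in its nest. Throw that fixture's clamp handle over centre, right to its stop, so that the arm locks down on the channel; leave it locked for a moment, then swing the handle fully back again so that the channel lies free in its nest. Do not work the empty fixture's clamp, and let go at the end.

Things in the scene. Friction and masses are not known exactly. Their poses are not given: they have to be found in the camera images.
- weld_fixture: the fixture holding the channel: fixed plate 180 x 190 x 12 mm, origin at its underside's centre. Its +x points away from the robot (within 0.35 rad), from clamp to nest; nest centre x = +52 mm. Handle hinge: level, parallel to its y, through x = -50, z = 57 mm. Clamp arm: pivot x = -25, z = 45 mm; raised 58 degrees to z = 150 mm when open, level towards +x when shut.
- handle (a joint): angle of its clamp handle, rad: 0 = fully back (open, leaning 65 degrees from upright towards the fixture's -x, the robot's side; starts so), 1.13 = upright, dead centre, 1.21 = stop, just past upright towards the nest, arm locked down. Light: about 1 N at the grip moves it, 2 to 4 N takes it through dead centre; it stays at either end by itself
- grip (a point): point on the axis of that handle's black rubber sleeve, 100 mm from the hinge; moves with the handle. Sleeve: flat-sided, 16 mm thick along the hinge axis, 22 mm across, from 57 to 125 mm from the hinge; 100 mm above the table when open, 157 mm locked. Pinch from above, fingers either side along the fixture's y; it turns and may slip a little in the pads
- channel: dark grey steel U-channel offcut 34 x 155 x 18 mm, open side up, 0.42 kg, lying loose along the fixture's y in its nest (1.5 to 3 mm play to side blocks and end stops); origin at the centre of its underside, 12 mm above the table. The clamp's pad lands inside it
- spare_handle (a joint): angle of the handle of the empty fixture's clamp, read like the other; starts at 0 and is to stay there

How it is judged:
On the way, in this order (a step that is already met when the one before it is completed fails the run):
1. the loaded fixture's handle is past dead centre at its stop, the arm locked down on the channel (value of joint handle above 1.17 rad and distance of channel from where it was at the start of the episode below 0.012 m), for 0.2 s.
2. the handle is swung fully back (value of joint handle below 0.17 rad), for 0.2 s.
At the end, for the whole second after the job is handed in: after having been locked down once, the loaded fixture's handle is fully back (within 0.17 rad of 0), the channel lies still and flat in its nest within 12 mm of where it lay, and the empty fixture's handle is still fully back (within 0.17 rad of 0) (value of joint each of handle, spare_handle below 0.17 rad and distance of channel from where it was at the start of the episode below 0.012 m and angle between channel's own z axis and vertical below 0.1 rad and linear speed of channel below 0.02 m/s); the robot touches nothing.
It fails at once if the empty fixture's clamp is worked (its handle moved more than 0.3 rad) (value of joint spare_handle above 0.3 rad).
It fails at once if the channel is lifted or knocked out of its nest (more than 30 mm) (distance of channel from where it was at the start of the episode above 0.03 m).
It also fails if it takes over 43 s, if anything falls off the work surface, if the arm or the gripper's body presses on something with over 40 N, if the wrist force passes 120 N, or if a joint passes its speed limit or range.

## Robot

A 6-joint arm with a two-finger parallel gripper is mounted at the origin on a cart in front of the work surface, level with it; the furniture and walls round the work are solid. World frame = base frame: x ahead of the robot, y to its left, z up, the work surface at z = 0. Lengths are in m, angles in rad, forces in N, time in s.
With the tool pointing down it reaches from about 0.375 to 0.9 m from the base axis. Payload 3.1 kg.
Tool frame: the origin (TCP) lies on the centre line of the jaws, within the pads' length; the fingertips stand 25 mm ahead of it and the grasp point (between the pads) lies 6 mm ahead of it (manip.tip_extent is the distance from the TCP to the fingertips, in m); z points along the fingers, y is the line along which they close (so a half turn about z gives the same grasp; the last joint's range is limited). The gripper opens to 85 mm and grips with 20 to 120 N. Pads are 22 mm wide; open, the fingers measure 114 mm over their backs; the gripper's body (76 mm by 85 mm) begins 54 mm behind the grasp point. The pads swing forward as they close: fully open they stand 13 mm farther back than shut.
Start: joints at [1.091, 0.527, 1.433, -0, 1.181, -0.178], TCP at [0.185, 0.597, 0.256] pointing down, gripper open.
Joint ranges: [-3.08, 3.08], [-0.75, 2.2], [0.22, 2.44], [-1.43, 4.57], [0, 2.65], [-2.85, 2.85]. Speed limits (rad/s): [2.79, 2.79, 3.14, 3.14, 3.14, 3.14].

## Interface

Orientations are given as a unit quaternion [x, y, z, w].
In Python, from station import readout, imaging, order, manip gives the robot as it stands.
- The arm moves only by the tool move_arm, never from a script. Its argument "rows" is a list of rows, each a list of 7 numbers: the turn, a rotation vector about the tool's x, y, z in degrees, then the shift along the tool's x, y, z in mm, then the closure, from 0 (fully open) to 1 (shut). A call has 1 to 12 rows; each row is the pose to reach, as a shift and turn from the pose commanded when the call began, along the tool's axes at that moment; what a row does not reach only later rows make up. A row lasts 1/12 s, in which the tool goes at most 41.7 mm and 7.16 degrees, less where a joint would pass 70% of its speed; a pose out of reach is approached as far as the arm can. A call with a gripper value outside its range is refused whole. The fingers move at their own pace and stop on an object; "squeeze" is the grip in N (left out, the last holds). Time passes only in rows, so rows that repeat a pose let the fingers close. It gives the time, the measured TCP pose, the force, the opening and the grip force at its end, in the units of the state.
- readout.sense(): the state, without advancing time (a new reading comes with each control period).
- imaging.snapshot(name): name is "scene" or "top"; returns a dict with "img" (420x560x3 uint8, red, green, blue), "z_map" (420x560 float32, m along the optical axis (not along the pixel's ray), 0 where there is no reading), "fovy" (degrees; the focal length in pixels is half the picture's height over the tangent of half this angle, whatever the lens; pixels are square), "cx", "cy" (the principal point, pixels), "rvec" (rotation vector, rad) and "tvec" (3), from world to camera coordinates, as OpenCV has them. Camera axes: x right, y down, z forward; pixel columns grow to the right and rows downward; lengths in m; the calibration is good to about 2 mm. A picture is of the moment at which its call begins.
- order.sign_off(): hands the job in; it is judged then, once.
The state is a dict: "t": time; "q": joint angles; "qd": joint speeds; "tau": joint torques, N m; "tcp_pos": TCP position; "tool_rot": TCP orientation; "force": force on the tool from outside, world axes, zero at the start; "ft_torque": the same for the moment, N m; "finger_gap": opening from 0.0 (shut) to 1.0 (fully open); "gripper_force": force on a finger pad.
Only numpy, scipy, OpenCV 4.12 (cv2) and the standard library are available. Lean on these libraries where they do the work, as an engineer would, in place of code of your own. Each camera call takes 0.05 s, during which the arm holds its last target. There are 200 camera calls.

## Working session

There is one attempt and no reset: what is moved stays moved. The work goes in short steps, Python scripts to look and compute and a tool call to move; the robot and the scene stay as the last step left them, time stands still between calls to the robot, and variables do not carry over. Pictures are saved under pics/ and viewed, at most 10 in all, crops included, and the job is handed in when it is done.

Besides the shell and the picture viewer there is one more tool, called after "Call:" in YAML: its name, and indented under it one key for each argument. move_arm: Moves the arm, as the interface text tells. Its arguments: {"type":"object","properties":{"rows":{"type":"array"},"squeeze":{"type":"number"}},"required":["rows"]}

```bash
mkdir -p pics; ls; cat > h.py <<'E'
import numpy as np, cv2
from station import readout, imaging, order, manip
def snap(n):
    s=imaging.snapshot(n); np.savez(f'{n}.npz',**s); return s
def cloud(s):
    z=s['z_map']; h,w=z.shape; f=h/2/np.tan(np.radians(s['fovy'])/2)
    u,v=np.meshgrid(np.arange(w),np.arange(h))
    P=np.stack([(u-s['cx'])/f*z,(v-s['cy'])/f*z,z],-1)
    R=cv2.Rodrigues(np.array(s['rvec'],float))[0]
    W=(P-np.array(s['tvec']).ravel())@R
    W[z==0]=np.nan
    return W
E
python3 - <<'E'
from h import *
for n in('scene','top'):
    s=snap(n); cv2.imwrite(f'pics/{n}0.png',s['img'][:,:,::-1]); R=cv2.Rodrigues(np.array(s['rvec'],float))[0]; print(n,s['fovy'],-R.T@np.array(s['tvec']).ravel(),(s['z_map']>0).mean())
print(readout.sense(), manip.tip_extent)
E
```

```text
pics
scene 54.96313568870318 [ 0.05603745 -0.51051044  0.56155075] 0.9479591836734694
top 49.37163841943827 [ 0.36315559 -0.01236602  0.99173738] 0.9960841836734694
{'t': 0.1, 'q': array([ 1.09150124e+00,  5.28339282e-01,  1.43377652e+00,  1.64470057e-05,
        1.18141291e+00, -1.78537640e-01]), 'qd': array([-0.00037249, -0.00156895, -0.00290625, -0.00155213,  0.00022711,
       -0.00102589]), 'tau': array([-3.43951097e-04, -4.43306565e+01, -1.78586233e+01, -2.20489783e-04,
        3.92514310e-03, -2.53557815e-06]), 'tcp_pos': array([0.18486251, 0.5964092 , 0.25545153]), 'tool_rot': array([ 1.49815615e-01,  9.88713479e-01, -9.13681823e-04, -3.19888555e-04]), 'force': array([ 0.16030926, -0.0185522 ,  0.7377818 ]), 'ft_torque': array([-0.00846319,  0.01066176,  0.00025818]), 'gripper_force': 0.0, 'finger_gap': 0.9966655428398723} 0.025
```

View pics/scene0.png

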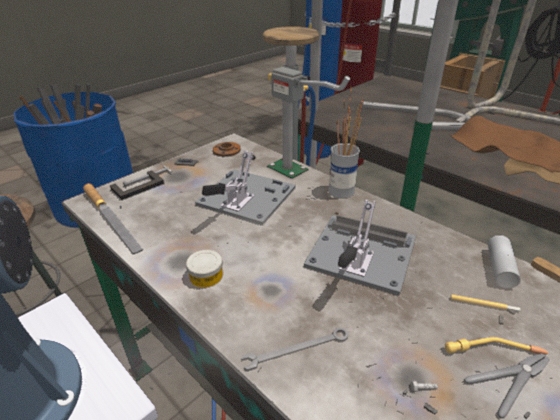

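View pics/top0.png

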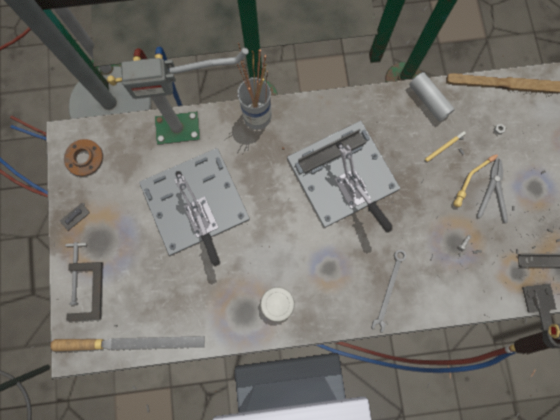

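The top view shows the channel in the right-hand fixture, a dark bar at about (335,150). Its black handle is at about (375,212). The left fixture, at about (195,205), is empty. Next I'll measure the pose.

```bash
python3 - <<'E'
from h import *
t=dict(np.load('top.npz')); W=cloud(t); s=dict(np.load('scene.npz')); V=cloud(s)
for uv in [(345,172),(375,212),(195,205),(540,310),(150,75),(245,55),(257,85),(175,125),(300,400),(277,300)]: print(uv,W[uv[1],uv[0]].round(3))
g=t['img'].max(2)
# plate top z~0.012 in right fixture
roi=np.zeros(g.shape,bool); roi[115:235,280:405]=1
m=roi&(abs(W[...,2]-0.012)<0.005); 
n,l,st,c=cv2.connectedComponentsWithStats(m.astype(np.uint8)); k=1+st[1:,4].argmax()
P=W[(l==k)][:,:2]; print(len(P),np.median(W[l==k][:,2]), cv2.minAreaRect(P.astype(np.float32)*1000))
for nm,X,im in(('top',W,t['img']),('scene',V,s['img'])):
    c=np.array(P.mean(0)); d=np.linalg.norm(X[...,:2]-c,axis=-1)
    b=(im.max(2)<60)&(d<0.17)&(X[...,2]>0.06)&(X[...,2]<0.14)
    n,l,st,_=cv2.connectedComponentsWithStats(b.astype(np.uint8)); k=1+st[1:,4].argmax(); Q=X[l==k]
    print(nm,len(Q),Q.mean(0).round(4),Q.min(0).round(3),Q.max(0).round(3)); _,_,vt=np.linalg.svd(Q-Q.mean(0)); print(vt[0].round(3), cv2.minAreaRect(Q[:,:2].astype(np.float32)*1000))
    d=X[d<0.13]; print('tall',d[d[:,2]>0.12].mean(0).round(3),d[:,2].max())
E
```

```text
(345, 172) [ 0.611 -0.174  0.068]
(375, 212) [ 0.513 -0.215  0.102]
(195, 205) [0.58  0.144 0.07 ]
(540, 310) [ 0.279 -0.542  0.014]
(150, 75) [0.766 0.165 0.277]
(245, 55) [0.775 0.001 0.29 ]
(257, 85) [ 0.76  -0.013  0.208]
(175, 125) [0.769 0.176 0.047]
(300, 400) [ 0.11  -0.024 -0.268]
(277, 300) [ 0.368 -0.     0.04 ]
4526 0.012952165054040461 ((626.7417602539062, -179.22381591796875), (180.8154754638672, 191.04989624023438), 20.05293846130371)
top 104 [ 0.4989 -0.2192  0.1049] [ 0.473 -0.236  0.08 ] [ 0.53  -0.207  0.119]
[-0.832 -0.349  0.431] ((500.6910705566406, -218.43621826171875), (63.153533935546875, 9.187512397766113), 26.840944290161133)
tall [ 0.636 -0.175  0.122] 0.1251284416207256
scene 85 [ 0.4802 -0.2357  0.1083] [ 0.471 -0.242  0.088] [ 0.522 -0.227  0.118]
[ 0.917  0.089 -0.388] ((496.598388671875, -234.13021850585938), (51.26264953613281, 13.950922012329102), 1.3753246068954468)
tall [ 0.637 -0.177  0.121] 0.12128666232123664
```

Call:
move_arm:
  rows:
    - [0,0,6.5,-31,-25,0,0.5]
    - [0,0,13,-62,-50,0,0.5]
    - [0,0,19.5,-93,-75,0,0.5]
    - [0,0,26,-124,-100,0,0.5]
    - [0,0,32.5,-155,-125,0,0.5]
    - [0,0,39,-186,-150,0,0.5]
    - [0,0,45.5,-217,-175,0,0.5]
    - [0,0,52,-248,-200,0,0.5]
    - [0,0,58.5,-279,-225,0,0.5]
    - [0,0,65,-310,-250,0,0.5]
    - [0,0,71.5,-341,-275,0,0.5]
    - [0,0,78,-371,-300,0,0.5]
  squeeze: 30

```text
t: 1.1
tcp_pos: [0.4512, 0.1986, 0.2562]
tool_rot: [0.741, 0.672, -0.0, -0.0]
force: [0.1, -0.3, 0.8]
finger_gap: 0.497
gripper_force: 0.0
```

```bash
cat >> h.py <<'E'
from scipy.spatial.transform import Rotation as Rn
yaw=np.radians(20.05); C=np.array([.6267,-.1792,0]); F=Rn.from_euler('z',yaw).as_matrix()
H=C+F@[-.05,0,.057]
def gp(th): a=np.radians(65)-th; return H+F@[-.1*np.sin(a),0,.1*np.cos(a)]
def rel(goal):
    s=readout.sense(); T=Rn.from_quat(s['tool_rot']); G=Rn.from_matrix(np.c_[F[:,0],-F[:,1],-F[:,2]])
    print(s['t'],'tcp',s['tcp_pos'].round(4),'q',s['q'].round(2),'F',s['force'].round(1),'turn',(T.inv()*G).as_rotvec(degrees=True).round(2),'shift',(1000*T.inv().apply(goal-s['tcp_pos'])).round(1))
E
python3 -c "
from h import *
print(H,gp(0)); rel(gp(0)+[0,0,.106])"
```

```text
[ 0.57973031 -0.196342    0.057     ] [ 0.49459232 -0.22741386  0.09926183]
1.1 tcp [0.4512 0.1986 0.2562] q [0.19 0.35 1.76 0.   1.03 0.28] F [ 0.1 -0.3  0.8] turn [-2.000e-02  1.000e-02  6.438e+01] shift [-419.8   84.5   50.9]
```

Call:
move_arm:
  rows:
    - [0,0,5.4,-35,7,0,0.5]
    - [0,0,10.8,-70,14,0,0.5]
    - [0,0,16.2,-105,21,0,0.5]
    - [0,0,21.6,-140,28,0,0.5]
    - [0,0,27,-175,35,5,0.5]
    - [0,0,32.4,-210,42,10,0.5]
    - [0,0,37.8,-245,49,15,0.5]
    - [0,0,43.2,-280,56,20,0.5]
    - [0,0,48.6,-315,63,27,0.5]
    - [0,0,54,-350,70,34,0.5]
    - [0,0,59.4,-385,77,41,0.5]
    - [0,0,64.4,-420,84.5,50,0.5]

```text
t: 2.1
tcp_pos: [0.4962, -0.2272, 0.2059]
tool_rot: [0.985, 0.174, -0.0, -0.0]
force: [0.8, 0.2, 0.3]
finger_gap: 0.502
gripper_force: 0.0
```

```bash
python3 -c "
from h import *
rel(gp(0)+[0,0,.006])
t=snap('top');s=snap('scene')
def px(s,p):
    h=s['img'].shape[0];f=h/2/np.tan(np.radians(s['fovy'])/2);K=np.array([[f,0,s['cx']],[0,f,s['cy']],[0,0,1]],float)
    return cv2.projectPoints(np.array([p]),np.array(s['rvec'],float),np.array(s['tvec'],float),K,None)[0].ravel()
o=[]
for n,s in(('t',t),('s',s)):
    im=s['img'][:,:,::-1].copy(); u,v=px(s,gp(0)).astype(int)
    im=im[v-60:v+60,u-60:u+60]; im=cv2.resize(im,None,fx=3.3,fy=3.3,interpolation=cv2.INTER_CUBIC)
    cv2.drawMarker(im,(198,198),(0,0,255),0,14,1); o.append(im)
cv2.imwrite('pics/c1.png',np.hstack(o))"
```

```text
2.1 tcp [ 0.4962 -0.2272  0.2059] q [-0.63  0.49  1.68  0.    0.97  0.59] F [0.8 0.2 0.3] turn [-0.01  0.    0.03] shift [ -1.5  -0.4 100.7]
```

View pics/c1.png

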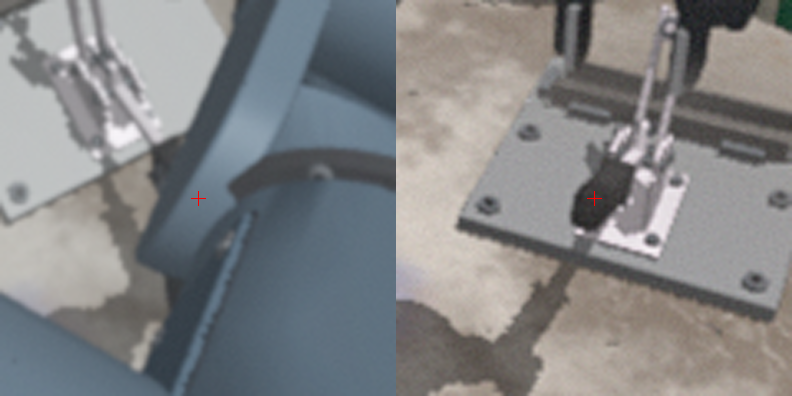

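In the crop's right half the predicted grip point falls on the black sleeve at (594,198), with the fingers above it on either side. The arm hides the sleeve in the left half. I'll descend and pinch.

Call:
move_arm:
  rows:
    - [0,0,0,-1.5,0,25,0.5]
    - [0,0,0,-1.5,0,50,0.5]
    - [0,0,0,-1.5,0,75,0.5]
    - [0,0,0,-1.5,0,90,0.5]
    - [0,0,0,-1.5,0,100,0.5]
    - [0,0,0,-1.5,0,100,0.5]
    - [0,0,0,-1.5,0,100,0.9]
    - [0,0,0,-1.5,0,100,0.9]
    - [0,0,0,-1.5,0,100,0.95]
    - [0,0,0,-1.5,0,100,0.95]
    - [0,0,0,-1.5,0,100,0.95]
    - [0,0,0,-1.5,0,100,0.95]
  squeeze: 30

```text
t: 3.2
tcp_pos: [0.496, -0.2271, 0.1074]
tool_rot: [0.984, 0.177, 0.001, 0.001]
force: [-0.2, -2.2, 3.8]
finger_gap: 0.18
gripper_force: 35.5
```

```bash
python3 -c "
from h import *
rel(gp(0)+[0,0,.006])
for k in range(0,13): print(k,(1000*F.T@(gp(k*1.21/12)-gp(0))).round(1))"
```

```text
3.2 tcp [ 0.496  -0.2271  0.1074] q [-0.63  0.64  1.76 -0.    0.74  0.58] F [-0.2 -2.2  3.8] turn [ 0.18 -0.1   0.3 ] shift [-1.4 -0.2  2.1]
0 [0. 0. 0.]
1 [4.7 0.  8.9]
2 [10.3 -0.  17.3]
3 [16.7 -0.  25.1]
4 [23.9 -0.  32.2]
5 [31.7  0.  38.5]
6 [40.1  0.  44. ]
7 [49.1 -0.  48.7]
8 [58.4 -0.  52.4]
9 [68.1 -0.  55.2]
10 [78.1 -0.  56.9]
11 [88.1 -0.  57.7]
12 [98.2 -0.  57.5]
```

Call:
move_arm:
  rows:
    - [0,0,0,5,0,-9,0.95]
    - [0,0,0,10,0,-17,0.95]
    - [0,0,0,17,0,-25,0.95]
    - [0,0,0,24,0,-32,0.95]
    - [0,0,0,32,0,-38.5,0.95]
    - [0,0,0,40,0,-44,0.95]
    - [0,0,0,49,0,-49,0.95]
    - [0,0,0,58,0,-52,0.95]
    - [0,0,0,68,0,-55,0.95]
    - [0,0,0,78,0,-57,0.95]
    - [0,0,0,88,0,-58,0.95]
    - [0,0,0,95,0,-58,0.95]

```text
t: 4.2
tcp_pos: [0.5836, -0.195, 0.1642]
tool_rot: [0.984, 0.178, -0.002, 0.002]
force: [-1.6, -8.0, -1.6]
finger_gap: 0.181
gripper_force: 38.2
```

```bash
python3 -c "
from h import *
rel(gp(1.21)+[0,0,.006]); s=snap('scene'); cv2.imwrite('pics/s2.png',s['img'][120:320,220:460,::-1].repeat(3,0).repeat(3,1))"
```

```text
4.2 tcp [ 0.5836 -0.195   0.1642] q [-0.5   0.63  1.54 -0.01  0.98  0.72] F [-1.6 -8.  -1.6] turn [0.17 0.21 0.41] shift [ 3.5 -0.1  1.5]
```

View pics/s2.png

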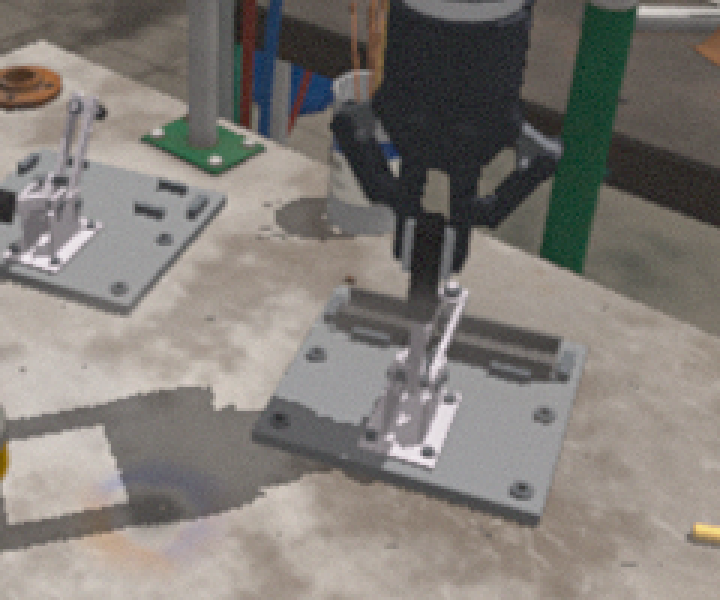

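The crop shows the handle upright in the pads at about (430,260) and the clamp arm nearly down at (450,290). I'll push on to the stop.

Call:
move_arm:
  rows:
    - [0,0,0,3,0,0,0.95]
    - [0,0,0,6,0,0,0.95]
    - [0,0,0,9,0,0,0.95]
    - [0,0,0,9,0,0,0.95]

```text
t: 4.58
tcp_pos: [0.5919, -0.192, 0.1637]
tool_rot: [0.984, 0.177, -0.001, 0.002]
force: [-0.8, -8.2, -3.3]
finger_gap: 0.178
gripper_force: 38.0
```

```bash
python3 -c "
from h import *
rel(gp(1.21)+[0,0,.006]); print(F.T@readout.sense()['force'])"
```

```text
4.5833 tcp [ 0.5919 -0.192   0.1637] q [-0.49  0.64  1.52 -0.01  0.98  0.73] F [-0.8 -8.2 -3.3] turn [0.17 0.19 0.4 ] shift [-5.3 -0.1  1. ]
[-3.59701127 -7.45541221 -3.3346215 ]
```

Call:
move_arm:
  rows:
    - [0,0,0,3,0,0,0.95]
    - [0,0,0,6,0,0,0.95]
    - [0,0,0,6,0,0,0.95]
    - [0,0,0,6,0,0,0.95]

```text
t: 4.92
tcp_pos: [0.5967, -0.1902, 0.1632]
tool_rot: [0.984, 0.177, -0.002, 0.002]
force: [-0.7, -8.5, -5.7]
finger_gap: 0.185
gripper_force: 37.7
```

```bash
python3 -c "
from h import *
rel(gp(1.21)+[0,0,.006]); print(F.T@readout.sense()['force'])
s=snap('scene'); cv2.imwrite('pics/s3.png',cv2.resize(s['img'][170:290,290:430,::-1],None,fx=5,fy=5,interpolation=2)); W=cloud(s)
d=(W-C)@F; g=s['img']; m=(abs(d[...,1])<.03)&(d[...,0]>-.02)&(d[...,0]<.09)&(d[...,2]>.035)&(d[...,2]<.17)
q=d[m]
for a in np.arange(-.02,.09,.01):
    k=q[(q[:,0]>=a)&(q[:,0]<a+.01)]; print(a.round(2),len(k),k[:,2].max() if len(k) else '')"
```

```text
4.9167 tcp [ 0.5967 -0.1902  0.1632] q [-0.48  0.64  1.51 -0.01  0.99  0.73] F [-0.7 -8.5 -5.7] turn [0.14 0.27 0.4 ] shift [-10.5  -0.2   0.5]
[-3.60692869 -7.7625151  -5.7064757 ]
-0.02 15 0.05644776692986002
-0.01 13 0.05325009293874107
0.0 9 0.054785593295559355
0.01 14 0.05391102327706204
0.02 15 0.05452921559857373
0.03 15 0.06019205114963483
0.04 63 0.0664337781713241
0.05 16 0.06446937350799559
0.06 0 
0.07 0 
0.08 0
```

View pics/s3.png

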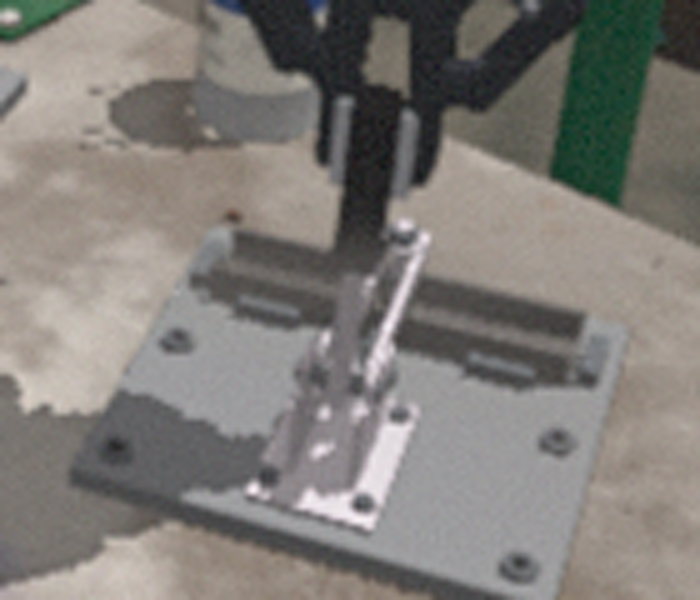

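The clamp arm is level (bolt at (402,232) in the crop) and the handle leans towards the nest. I'll check its lean in the depth data.

```bash
python3 -c "
from h import *
s=dict(np.load('scene.npz')); d=(cloud(s)-C)@F
m=(abs(d[...,1])<.03)&(d[...,0]>-.09)&(d[...,0]<0)&(d[...,2]>.06)&(d[...,2]<.19)&(s['img'].max(2)<60)
q=d[m]
for a in np.arange(.06,.19,.01):
    k=q[(q[:,2]>=a)&(q[:,2]<a+.01)]
    if len(k): print(a.round(2),len(k),np.percentile(k[:,0],[5,50,95]).round(4),np.median(k[:,1]).round(4))"
```

```text
0.12 5 [-0.0538 -0.0534 -0.0509] 0.0027
0.13 40 [-0.0554 -0.0536 -0.05  ] -0.002
0.14 45 [-0.0551 -0.0524 -0.0386] -0.0022
0.15 74 [-0.0541 -0.0505 -0.0368] -0.002
0.16 73 [-0.0527 -0.0487 -0.0368] -0.0032
0.17 78 [-0.0519 -0.0482 -0.0348] -0.0018
0.18 148 [-0.0484 -0.0424 -0.0353] 0.0004
```

Its back face lies where the stop angle puts it, with a lean of about 5 degrees. I'll hold it locked, then re-centre the pads and regrip.

Call:
move_arm:
  rows:
    - [0,0,0,0,0,0,0.95]
    - [0,0,0,0,0,0,0.95]
    - [0,0,0,0,0,0,0.95]
    - [0,0,0,0,0,0,0.6]
    - [0,0,0,0,0,0,0.6]
    - [0,0,0,0,0,0,0.6]
    - [0,0,0,-10,0,0,0.6]
    - [0,0,0,-10,0,0,0.6]
    - [0,0,0,-10,0,0,0.95]
    - [0,0,0,-10,0,0,0.95]
    - [0,0,0,-10,0,0,0.95]
    - [0,0,0,-10,0,0,0.95]

```text
t: 5.97
tcp_pos: [0.589, -0.1931, 0.1647]
tool_rot: [0.984, 0.176, 0.0, 0.002]
force: [-0.5, -5.3, -0.0]
finger_gap: 0.183
gripper_force: 35.7
```

```bash
python3 -c "
from h import *
rel(gp(1.21)+[0,0,.006]); print(F.T@readout.sense()['force'])"
```

```text
5.9667 tcp [ 0.589  -0.1931  0.1647] q [-0.5   0.63  1.53 -0.    0.98  0.72] F [-0.5 -5.3 -0. ] turn [0.17 0.01 0.27] shift [-2.3 -0.2  2. ]
[-2.31943497 -4.80320861 -0.04781081]
```

Call:
move_arm:
  rows:
    - [0,0,0,-10,0,0,0.95]
    - [0,0,0,-20,0,0.5,0.95]
    - [0,0,0,-30,0,2,0.95]
    - [0,0,0,-40,0,5,0.95]
    - [0,0,0,-49,0,9,0.95]
    - [0,0,0,-58,0,13.5,0.95]
    - [0,0,0,-66.5,0,19,0.95]
    - [0,0,0,-74.5,0,25,0.95]
    - [0,0,0,-81.5,0,32,0.95]
    - [0,0,0,-88,0,40,0.95]
    - [0,0,0,-93.5,0,48.5,0.95]
    - [0,0,0,-98,0,57.5,0.95]

```text
t: 6.97
tcp_pos: [0.4963, -0.2271, 0.1083]
tool_rot: [0.984, 0.177, 0.0, 0.002]
force: [-2.8, -3.5, 7.8]
finger_gap: 0.181
gripper_force: 35.8
```

Call:
move_arm:
  rows:
    - [0,0,0,-2,0,4,0.95]
    - [0,0,0,-3,0,7,0.95]
    - [0,0,0,-3,0,7,0.95]
    - [0,0,0,-3,0,7,0.95]

```text
t: 7.3
tcp_pos: [0.4932, -0.2281, 0.1007]
tool_rot: [0.984, 0.177, -0.0, 0.001]
force: [-3.8, -6.0, 4.6]
finger_gap: 0.184
gripper_force: 35.3
```

```bash
python3 -c "
from h import *
rel(gp(0)+[0,0,.006]); print(F.T@readout.sense()['force'])
s=snap('scene'); cv2.imwrite('pics/s4.png',cv2.resize(s['img'][150:310,260:460,::-1],None,fx=3.5,fy=3.5,interpolation=2))"
```

```text
7.3 tcp [ 0.4932 -0.2281  0.1007] q [-0.64  0.65  1.76 -0.    0.72  0.58] F [-3.8 -6.   4.6] turn [0.14 0.07 0.32] shift [ 1.6 -0.2 -4.6]
[-5.63755324 -4.31578647  4.55306997]
```

View pics/s4.png

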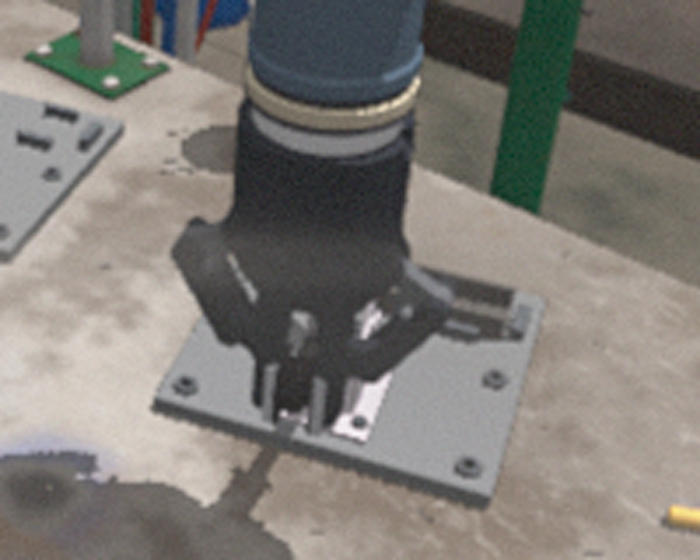

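The crop shows the gripper down at the sleeve, around (295,400), with the handle at its back stop. I'll open fully, wait, then go straight up and back away towards the robot so the handle is visible.

Call:
move_arm:
  rows:
    - [0,0,0,0,0,0,0.5]
    - [0,0,0,0,0,0,0.5]
    - [0,0,0,0,0,0,0.4]
    - [0,0,0,0,0,0,0.4]
    - [0,0,0,0,0,-15,0.4]
    - [0,0,0,0,0,-35,0.4]
    - [0,0,0,0,0,-65,0.4]
    - [0,0,0,0,0,-95,0.4]
    - [0,0,0,0,0,-130,0.4]
    - [0,0,0,0,0,-165,0.4]
    - [0,0,0,0,0,-200,0.4]
    - [0,0,0,0,0,-200,0.4]

```text
t: 8.35
tcp_pos: [0.4972, -0.2281, 0.3069]
tool_rot: [0.984, 0.177, 0.005, 0.005]
force: [1.1, -0.3, 0.4]
finger_gap: 0.604
gripper_force: 0.0
```

```bash
python3 -c "
from h import *
rel(gp(0)+[0,0,.006])
s0=dict(np.load('top.npz'))
s=snap('scene'); cv2.imwrite('pics/s5.png',cv2.resize(s['img'][130:310,180:440,::-1],None,fx=3,fy=3,interpolation=2))
d=(cloud(s)-C)@F
m=(abs(d[...,1])<.03)&(d[...,0]>-.19)&(d[...,0]<-.06)&(d[...,2]>.05)&(d[...,2]<.15)&(s['img'].max(2)<60)
q=d[m];print(len(q),q.mean(0),q.min(0),q.max(0))"
```

```text
8.35 tcp [ 0.4972 -0.2281  0.3069] q [-0.63  0.36  1.58  0.    1.19  0.58] F [ 1.1 -0.3  0.4] turn [ 0.68 -0.46  0.37] shift [ -3.8  -3.9 201.6]
70 [-0.15830426 -0.00260846  0.10829632] [-0.16548161 -0.00905721  0.08881748] [-0.11693009  0.00578766  0.11655362]
```

View pics/s5.png

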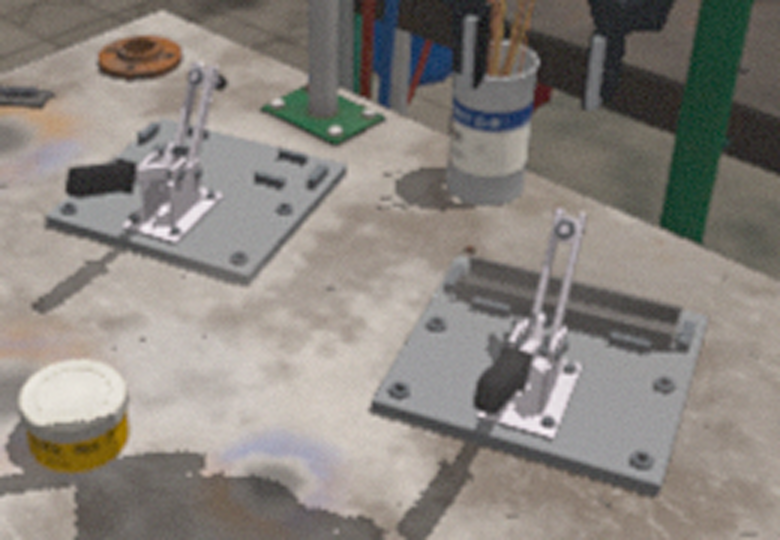

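The handle is fully back at (500,380), the clamp arm is raised, and the channel lies in its nest. The spare handle at (100,180) hasn't moved, and the gripper is clear above.

```bash
python3 -c "
from h import *
print(order.sign_off())"
```

```text
the job is handed in; nothing more can be done
None
```

I locked the loaded fixture's clamp at its stop, held it, then swung the handle fully back and let go. In the last picture the channel lies in its nest and the empty fixture's handle has not moved. The job was handed in at about 8.4 s, and sign-off gave no verdict.

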